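# Pre-injection check: point out drug, diluent and syringe on the tray

### The arm

A 6-joint arm with a two-finger parallel gripper is mounted at the origin on the work surface. World frame = base frame: x ahead of the robot, y to its left, z up, the work surface at z = 0. Lengths are in mm, angles in degrees, forces in N, time in s.
With the tool pointing down it reaches from about 300 to 850 mm from the base axis. Payload 4.2 kg.
Tool frame: the origin (TCP) lies midway between the tips of the shut fingers; the grasp point (between the pads) lies 19 mm behind it; z points along the fingers, y is the line along which they close (so a half turn about z gives the same grasp; the last joint's range is limited). The gripper opens to 91 mm and grips with 3 to 60 N. Pads are 32 mm wide; open, the fingers measure 118 mm over their backs; the gripper's body (76 mm by 178 mm) begins 60 mm behind the grasp point.
Start: joints at [-65.317, 18.312, 89.639, -0, 72.044, -1.146], TCP at [250.525, -517.572, 213.976] pointing down, gripper open.
Joint ranges: [-177.97, 177.97], [-48.28, 115.42], [12.27, 149.76], [-77.06, 257.06], [2.81, 150.46], [-146.56, 146.56]. Speed limits (degrees/s): [147.25, 147.25, 180, 180, 180, 180].

### API

Orientations are given as [roll, pitch, yaw] about the fixed x, y, z axes, in that order (R = Rz(yaw) Ry(pitch) Rx(roll)).
In Python, from workcell import env gives the robot as it stands.
- The arm moves only by the tool jog_arm, never from a script. Its argument "steps" is one flat list of numbers, 5 for each row, row after row: the closure, from 0 (fully open) to 1 (shut), then the shift along the tool's x, y, z in cm, then the turn about the tool's z in degrees. A call has 1 to 20 rows; each row is the pose to reach, as a shift and turn from the pose commanded when the call began, along the tool's axes at that moment; what a row does not reach only later rows make up. A row lasts 1/10 s, in which the tool goes at most 50 mm and 8.59 degrees, less where a joint would pass 70% of its speed; a pose out of reach is approached as far as the arm can. A call with a gripper value outside its range is refused whole. The fingers move at their own pace and stop on an object; "force" is the grip in N (left out, the last holds). Time passes only in rows, so rows that repeat a pose let the fingers close. It gives the time, the measured TCP pose, the force and the opening at its end, in the units of the state.
- env.state(): the state, without advancing time (a new reading comes with each control period).
- env.grab_frame(name): name is "scene" or "top" or "wrist"; returns the picture (384x512x3 uint8, red, green, blue); there is no depth.
- env.camera_params(name): a dict with "fx", "fy", "cx", "cy" (pixels), "k1" (the pictures are not rectified: a ray, as slopes to the right and down, at radius r is drawn at 1 + k1 r^2 times it, then the intrinsics apply), "R" (3x3) and "t" (3): a world point X has camera coordinates R X + t. Camera axes: x right, y down, z forward; pixel columns grow to the right and rows downward; lengths in mm; the calibration is good to about 2 mm. A picture is of the moment at which its call begins: read the wrist's pose just before it. camera_params takes no time and is no camera call; for the wrist camera it gives the pose at the moment of the call.
- env.job_done(): hands the job in, once; it reports no verdict.
The state is a dict: "time_s": time; "qpos": joint angles; "qvel": joint speeds; "effort": joint torques, N m; "ee_pos": TCP position; "ee_rot": TCP orientation; "force": force on the tool from outside, world axes, zero at the start; "torque": the same for the moment, N m; "gripper_width": finger opening in mm.
Only numpy, scipy, OpenCV 4.12 (cv2) and the standard library are available. Lean on these libraries where they do the work, as an engineer would, in place of code of your own. Each camera call takes 0.05 s, during which the arm holds its last target. There are 200 camera calls.

### The job

Before the injection is drawn up, show the clinician what will be used: with your fingertips point at the vial with the purple cap, then at the vial with the green cap, then at the barrel of the syringe with the orange needle cap, each time from a finger's breadth or two above it and for a good two seconds. It is only a check, so touch nothing and pick nothing up, and do not bring your fingertips low over any of the other vials and syringes. Afterwards raise your hand well clear of the tray and finish there.

Things in the scene. Friction and masses are not known exactly. Their poses are not given: they have to be found in the camera images.
- vial_purple: the drug: small glass injection vial with a white label, aluminium collar and a flat purple flip-off cap 21 mm across; 23 mm across, 45 mm tall, loose, standing upright on the tray. Origin: centre of its underside, z up.
- vial_green: the diluent: small glass injection vial with a white label, aluminium collar and a flat green flip-off cap 21 mm across; 25 mm across, 50 mm tall, loose, standing upright on the tray. Origin: centre of its underside, z up.
- vial_red: not for today: small glass injection vial with a white label, aluminium collar and a flat red flip-off cap 21 mm across; 25 mm across, 50 mm tall, loose, standing upright on the tray. Origin: centre of its underside, z up.
- vial_grey: not for today: small glass injection vial with a white label, aluminium collar and a flat dark grey flip-off cap 21 mm across; 30 mm across, 60 mm tall, loose, standing upright on the tray. Origin: centre of its underside, z up.
- vial_purple_cap (a point): centre of the top face of the purple cap, z up
- vial_green_cap (a point): centre of the top face of the green cap, z up
- vial_red_cap (a point): centre of the top face of the red cap, z up
- vial_grey_cap (a point): centre of the top face of the grey cap, z up
- syringe_orange: loose syringe with its needle cap in orange, lying flat in one of the organiser's slots: 142 mm long overall, clear barrel 74 mm long and 8 mm thick, 8 mm high. Origin: under the middle of the barrel, on the slot's floor; x runs along the syringe towards the needle cap (which reaches from x = 40 to 78 mm), the plunger end is at x = -64 mm; z up.
- syringe_blue: loose syringe with its needle cap in blue, lying flat in one of the organiser's slots: 142 mm long overall, clear barrel 74 mm long and 10 mm thick, 10 mm high. Origin: under the middle of the barrel, on the slot's floor; x runs along the syringe towards the needle cap (which reaches from x = 40 to 78 mm), the plunger end is at x = -64 mm; z up.
- syringe_pink: loose syringe with its needle cap in pink, lying flat in one of the organiser's slots: 142 mm long overall, clear barrel 74 mm long and 8 mm thick, 8 mm high. Origin: under the middle of the barrel, on the slot's floor; x runs along the syringe towards the needle cap (which reaches from x = 40 to 78 mm), the plunger end is at x = -64 mm; z up.
- marker: loose white skin marker pen with a black cap, 130 mm long, 10 mm thick, lying in another slot of the organiser. Origin: underside of its middle, x towards the black cap.
- organizer: white moulded organiser on the tray, fixed: 186 (x) x 180 (y) x 18 mm high, five slots along its x, 34 mm apart (centres at y = -68, -34, 0, 34, 68 mm), 29 mm wide, floor 3 mm thick, walls 5 mm. Origin: centre of its underside.
- tray: gold-coloured metal instrument tray on the table, fixed: 340 (x) x 500 (y) mm, floor 4 mm thick, rim 16 mm high. Organiser on its -y half, vials on its +y half. Origin: centre of its underside.
- jar: bystander: white screw-top jar, 61 mm across, 80 mm tall, on the tray's far (+x) edge. Origin: centre of its underside.
- carton: bystander: white and purple carton, 38 x 50 x 70 mm tall, on the tray's far (+x) edge. Origin: centre of its underside.
Mind the look-alikes: they are no part of the job. Leave any brown look-alike of the syringe_pink alone.

How it is judged (in metres and radians):
On the way, in this order (a step that is already met when the one before it is completed fails the run):
1. the fingertips stay just above the purple-capped vial for about two seconds (horizontal distance between the grasp point and vial_purple_cap below 0.015 m and z of the grasp point in the frame of vial_purple_cap between 0.02 and 0.075 m), for 1.8 s.
2. then just above the green-capped vial for about two seconds (horizontal distance between the grasp point and vial_green_cap below 0.015 m and z of the grasp point in the frame of vial_green_cap between 0.02 and 0.075 m), for 1.8 s.
3. then just above the barrel of the syringe with the orange needle cap for about two seconds (x of the grasp point in the frame of syringe_orange between -0.042 and 0.042 m and y of the grasp point in the frame of syringe_orange between -0.014 and 0.014 m and z of the grasp point in the frame of syringe_orange between 0.028 and 0.085 m), for 1.8 s.
At the end, for the whole second after the job is handed in: The hand is raised clear: the point between the finger pads more than 150 mm above the table; every vial, syringe, the marker, the jar and the carton at rest within 6 mm of where it started, and the vials, jar and carton upright within 0.1 rad (height (world z) of the grasp point above 0.15 m and distance of each of vial_purple, vial_green, vial_red, vial_grey, syringe_orange, syringe_blue, syringe_pink, marker, jar, carton from where it was at the start of the episode below 0.006 m and angle between each of vial_purple, vial_green, vial_red, vial_grey, jar, carton's own z axis and vertical below 0.1 rad and linear speed of each of vial_purple, vial_green, vial_red, vial_grey, syringe_orange, syringe_blue, syringe_pink, marker, jar, carton below 0.02 m/s); the robot touches nothing.
It fails at once if the robot touches something (with more than 0.5 N) (contact force between any of the fingers, the arm and anything else above 0.5 N).
It fails at once if a vial, syringe, marker, jar or carton is moved or lifted by more than 6 mm (not (distance of each of vial_purple, vial_green, vial_red, vial_grey, syringe_orange, syringe_blue, syringe_pink, marker, jar, carton from where it was at the start of the episode below 0.006 m)).
It fails at once if the fingertips come low (within about 45 mm) straight over a vial with the red or grey cap or the barrel of the syringe with the blue or pink needle cap ((horizontal distance between the grasp point and vial_red_cap below 0.01 m and z of the grasp point in the frame of vial_red_cap between -0.06 and 0.065 m) or (horizontal distance between the grasp point and vial_grey_cap below 0.01 m and z of the grasp point in the frame of vial_grey_cap between -0.06 and 0.065 m) or (x of the grasp point in the frame of syringe_blue between -0.04 and 0.04 m and y of the grasp point in the frame of syringe_blue between -0.01 and 0.01 m and z of the grasp point in the frame of syringe_blue between -0.01 and 0.07 m) or (x of the grasp point in the frame of syringe_pink between -0.04 and 0.04 m and y of the grasp point in the frame of syringe_pink between -0.01 and 0.01 m and z of the grasp point in the frame of syringe_pink between -0.01 and 0.07 m)).
It also fails if it takes over 58 s, if anything falls off the work surface, if the arm or the gripper's body presses on something with over 40 N, if the wrist force passes 120 N, or if a joint passes its speed limit or range.

## Working session

There is one attempt and no reset: what is moved stays moved. The work goes in short steps, Python scripts to look and compute and a tool call to move; the robot and the scene stay as the last step left them, time stands still between calls to the robot, and variables do not carry over. Pictures are saved under pics/ and viewed, on a budget of 10 in all, crops included, one or two more only if the job needs it, and the job is handed in when it is done.

Besides the shell and the picture viewer there is one more tool, called after "Request:" in YAML: its name, and indented under it one key for each argument. jog_arm: Moves the arm, as the interface text tells. Its arguments: {"type":"object","properties":{"steps":{"type":"array","items":{"type":"number"}},"force":{"type":"number"}},"required":["steps"]}

```bash
mkdir -p pics; cat > h.py <<'E'
import numpy as np, cv2
from workcell import env
def ray(c,u,v):
    K=np.array([[c['fx'],0,c['cx']],[0,c['fy'],c['cy']],[0,0,1]],float)
    d=np.array([(u-c['cx'])/c['fx'],(v-c['cy'])/c['fy']]); s=d.copy()
    for _ in range(30): s=d/(1+c['k1']*(s@s))
    R=np.array(c['R']);t=np.array(c['t']); return -R.T@t, R.T@np.array([*s,1])
def at_z(c,u,v,z):
    o,d=ray(c,u,v); return o+d*(z-o[2])/d[2]
def proj(c,X):
    p=np.array(c['R'])@np.array(X)+np.array(c['t']); s=p[:2]/p[2]; s=s*(1+c['k1']*(s@s))
    return s*[c['fx'],c['fy']]+[c['cx'],c['cy']]
E
python3 - <<'E'
from h import *
print(env.state())
for n in("top","scene"):
    im=env.grab_frame(n); np.save(f'pics/{n}.npy',im)
    cv2.imwrite(f'pics/{n}0.png',cv2.resize(im[:,:,::-1],(800,600),interpolation=cv2.INTER_CUBIC))
    print(n,env.camera_params(n))
E
```

```text
{'time_s': 0.0, 'qpos': array([-6.53168938e+01,  1.83501497e+01,  8.97060271e+01, -1.50610793e-03,
        7.20404339e+01, -1.14517066e+00]), 'qvel': array([-0.0171323 ,  0.04924935,  0.00864685,  0.05873102,  0.01287652,
       -0.05112981]), 'effort': array([ 7.28920968e-04, -4.12468421e+01, -2.31972885e+01,  7.27319601e-02,
        4.57161048e-02, -1.52920456e-04]), 'ee_pos': array([ 250.31051163, -517.1187623 ,  213.1377675 ]), 'ee_rot': array([-1.79903380e+02, -4.99178293e-04,  2.58287420e+01]), 'force': array([-0.40413851, -0.1955992 , -0.92323898]), 'torque': array([ 0.00606918, -0.02065927, -0.01590151]), 'gripper_width': 91.26579302226892}
top {'fx': 438.796567655892, 'fy': 438.796567655892, 'cx': 254.34888237171862, 'cy': 197.050887173931, 'k1': -0.03157997061746569, 'R': array([[ 0.02852315, -0.99948655,  0.01459659],
       [-0.99032627, -0.03023947, -0.13542323],
       [ 0.13579509, -0.01059269, -0.99068032]]), 't': array([-71.89076727, 533.60972281, 940.64483579])}
scene {'fx': 490.4205599758482, 'fy': 490.4205599758482, 'cx': 252.76290124045255, 'cy': 199.03150189798026, 'k1': 0.0015098018971675018, 'R': array([[-0.21104043,  0.97744744, -0.00764487],
       [ 0.63320384,  0.13074834, -0.76286157],
       [-0.74465753, -0.16583539, -0.64651666]]), 't': array([ 163.72536385, -299.69714147, 1614.92448297])}
```

View pics/top0.png

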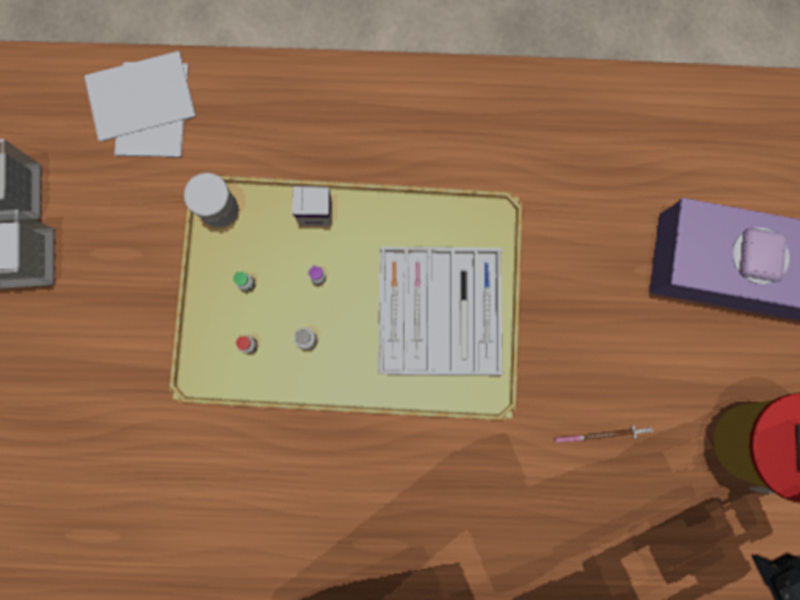

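View pics/scene0.png

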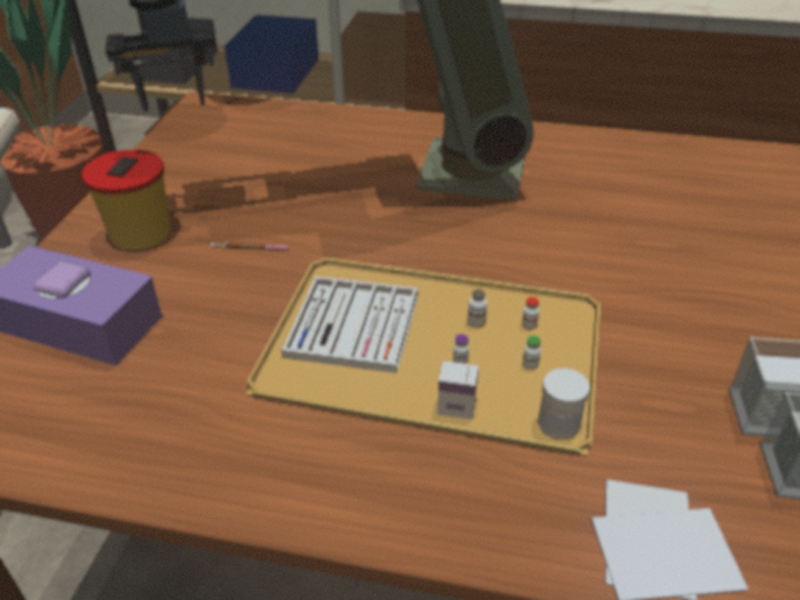

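The top view (800x600) shows these candidates. Caps: purple (316,273), green (241,279), red (245,343), grey (305,338). Syringes: orange (394,275 cap end), pink (418,275), blue (487,275). The marker is at (463,300), and the brown look-alike is off the tray at (600,437). The scene view agrees. Next I'll check the choice in one close crop and compute positions.

```bash
python3 - <<'E'
from h import *
im=np.load('pics/top.npy')[105:270,105:345]
cv2.imwrite('pics/crop.png',cv2.resize(im[:,:,::-1],None,fx=3.333,fy=3.333,interpolation=cv2.INTER_CUBIC))
im=np.load('pics/top.npy'); hsv=cv2.cvtColor(im,cv2.COLOR_RGB2HSV); c=env.camera_params('top')
for n,(u,v),z in(('purple',(316,273),49),('green',(241,279),54),('red',(245,343),54),('grey',(305,338),64)):
    u,v=int(u/1.5625),int(v/1.5625)
    w=hsv[v-8:v+9,u-8:u+9].astype(int); h0=hsv[v,u].astype(int)
    dh=abs((w[...,0]-h0[0]+90)%180-90)
    m=(dh<12)&(w[...,1]>90) if n!='grey' else (w[...,1]<45)
    y,x=np.nonzero(m); U,V=x.mean()+u-8,y.mean()+v-8
    print(n,h0,m.sum(),(U,V),at_z(c,U,V,z).round(1))
E
```

```text
purple [143 113 160] 48 (np.float64(201.625), np.float64(174.27083333333334)) [581.1  62.1  49. ]
green [ 66 118 162] 54 (np.float64(153.61111111111111), np.float64(177.61111111111111)) [569.5 166.6  54. ]
red [  1 145 172] 65 (np.float64(155.09230769230768), np.float64(219.09230769230768)) [478.3 158.   54. ]
grey [ 17  16 143] 167 (np.float64(194.7125748502994), np.float64(216.2574850299401)) [486.2  71.1  64. ]
```

View pics/crop.png

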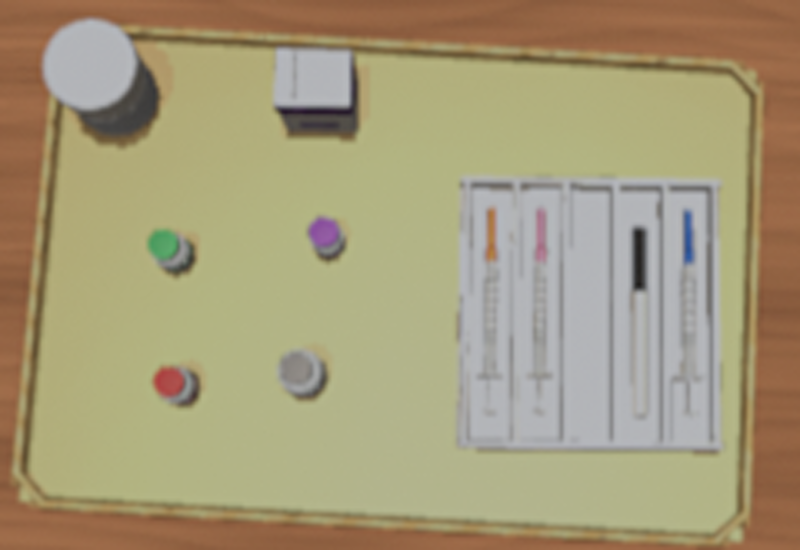

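The crop confirms the choice, with orange in the outermost slot next to the vials and pink beside it. Orange barrel middle is at crop (490.5,315), its cap spanning rows 208–260 and the flange at row 377. Next I'll work out the moves.

```bash
cat > plan.py <<'E'
from h import *
from scipy.spatial.transform import Rotation as Ro
def rel(frm,to,yaw=25.83):
    R=Ro.from_euler('xyz',[180,0,yaw],degrees=True)
    return R.inv().apply(np.subtract(to,frm))/10
E
python3 - <<'E'
from plan import *
c=env.camera_params('top'); g=lambda u,v,z:at_z(c,105+u/3.333,105+v/3.333,z).round(1)
print('orange',g(490.5,315,14),'capend',g(491,208,14),'capstart',g(491,260,14),'flange',g(490,377,14),'pink',g(540,315,14))
print('jar',g(90,65,84),'carton',g(315,77,74))
for n,q in(('purple',(581,62,86)),('above',(581,62,150)),):print(n,rel((250.525,-517.572,213.976),q).round(2))
E
```

```text
orange [532.8 -51.5  14. ] capend [607.3 -49.7  14. ] capstart [570.9 -50.8  14. ] flange [490.3 -52.4  14. ] pink [533.9 -85.4  14. ]
jar [679.5 213.9  84. ] carton [678.9  68.6  74. ]
purple [ 55.   -37.77  12.8 ]
above [ 55.   -37.77   6.4 ]
```

Request:
jog_arm:
  steps: [1,0.5,-0.35,0,0,1,2,-1.4,0,0,1,4.5,-3.1,0.3,0,1,8,-5.5,0.7,0,1,12,-8.25,1.2,0,1,16,-11,1.7,0,1,20,-13.7,2.2,0,1,24,-16.5,2.7,0,1,28,-19.2,3.2,0,1,32,-22,3.7,0,1,36,-24.7,4.2,0,1,40,-27.5,4.7,0,1,44,-30.2,5.1,0,1,47.5,-32.6,5.5,0,1,50.5,-34.7,5.9,0,1,52.8,-36.2,6.2,0,1,54.2,-37.2,6.4,0,1,55,-37.8,6.4,0,1,55,-37.8,6.4,0,1,55,-37.8,6.4,0]

```text
time_s: 2.1
ee_pos: [580.3, 61.6, 150.1]
ee_rot: [180.0, 0.0, 25.8]
force: [-0.8, 0.4, -0.3]
gripper_width: 0.3
```

```bash
python3 - <<'E'
from plan import *
c=env.camera_params('wrist'); s=env.state(); im=env.grab_frame('wrist')
print(s['time_s'],s['ee_pos'],s['ee_rot'],s['gripper_width'])
X={'purple':(581,62,49),'green':(569.5,166.6,54),'red':(478,158,54),'grey':(486,71,64),'orange':(533,-51.5,14)}
im=np.ascontiguousarray(cv2.resize(im[:,:,::-1],(800,600)))
for n,p in X.items():
    q=proj(c,p)*1.5625; print(n,q.round(0)); cv2.drawMarker(im,tuple(int(a) for a in q),(255,255,0),0,16)
cv2.imwrite('pics/w1.png',im)
E
```

```text
2.1 [580.28719311  61.60530535 150.09243917] [1.79980743e+02 3.81502457e-02 2.58051457e+01] 0.3095071377171457
purple [394. 298.]
green [209. 238.]
red [169. 385.]
grey [309. 441.]
orange [514. 416.]
```

View pics/w1.png

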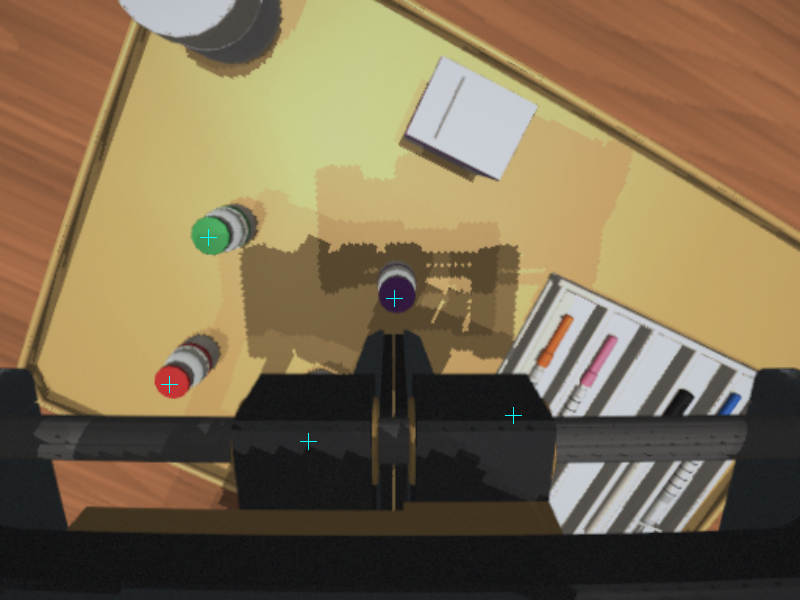

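The wrist view shows the purple cap at (396,294) and green at (210,236), within 1–2 mm of my predicted crosses. The fingertips are over purple, so I'll lower and hold.

Request:
jog_arm:
  steps: [1,0,0,1,0,1,0,0,3,0,1,0,0,5,0,1,0,0,6.2,0,1,0,0,6.5,0,1,0,0,6.5,0,1,0,0,6.5,0,1,0,0,6.5,0,1,0,0,6.5,0,1,0,0,6.5,0,1,0,0,6.5,0,1,0,0,6.5,0,1,0,0,6.5,0,1,0,0,6.5,0,1,0,0,6.5,0,1,0,0,6.5,0,1,0,0,6.5,0,1,0,0,6.5,0,1,0,0,6.5,0,1,0,0,6.5,0]

```text
time_s: 4.15
ee_pos: [580.9, 62.3, 84.9]
ee_rot: [180.0, 0.0, 25.8]
force: [-0.4, -0.0, 0.8]
gripper_width: 0.5
```

Request:
jog_arm:
  steps: [1,0,0,0,0,1,0,0,0,0,1,0,0,0,0,1,0,0,0,0,1,0,0,0,0,1,0,0,0,0,1,0,0,0,0,1,0,0,0,0,1,0,0,0,0,1,0,0,0,0,1,0,0,-1,0,1,0,0,-3,0,1,0,0,-5,0,1,0,0,-6.2,0,1,0,0,-6.5,0,1,0,0,-6.5,0]

```text
time_s: 5.75
ee_pos: [580.9, 62.3, 150.3]
ee_rot: [180.0, -0.0, 25.8]
force: [-0.4, -0.1, 0.2]
gripper_width: 0.5
```

```bash
python3 - <<'E'
from plan import *
p=(581,62,150);g=(569.5,166.6,150);o=(532.8,-51.5,150)
print(rel(p,g).round(2),rel(g,o).round(2),env.state()['ee_pos'])
E
```

```text
[ 3.52 -9.92 -0.  ] [-12.81  18.03   0.  ] [580.93370305  62.28065396 150.29861762]
```

Request:
jog_arm:
  steps: [1,0.5,-1.4,0,0,1,1.5,-4.2,0,0,1,2.5,-7,0,0,1,3.2,-9,0,0,1,3.5,-9.9,0,0,1,3.5,-9.9,1,0,1,3.5,-9.9,3,0,1,3.5,-9.9,5,0,1,3.5,-9.9,6,0,1,3.5,-9.9,6,0,1,3.5,-9.9,6,0,1,3.5,-9.9,6,0,1,3.5,-9.9,6,0,1,3.5,-9.9,6,0,1,3.5,-9.9,6,0]

```text
time_s: 7.25
ee_pos: [569.4, 166.7, 90.4]
ee_rot: [180.0, -0.0, 25.8]
force: [-0.0, -0.0, -0.2]
gripper_width: 0.6
```

```bash
python3 - <<'E'
from plan import *
c=env.camera_params('wrist'); im=env.grab_frame('wrist')
print((proj(c,(569.5,166.6,54))*1.5625).round(0))
im=cv2.resize(im[:,:,::-1],(800,600)); cv2.imwrite('pics/w2.png',im)
E
```

```text
[395. 341.]
```

View pics/w2.png

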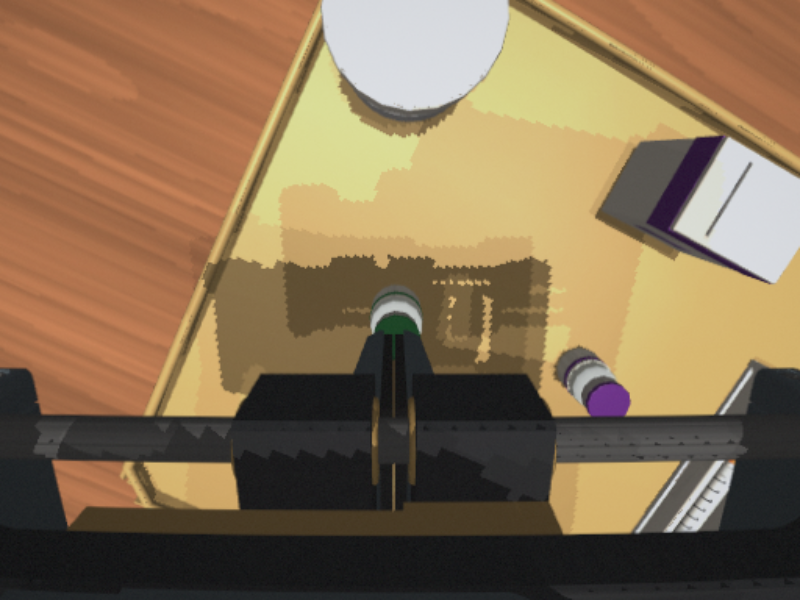

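The green cap (top edge about row 316, centre about (397,340)) is directly under the tips, matching the predicted (395,341). I'll keep holding, then rise and go to the orange syringe. There the TCP goes down to about 54, which puts the grasp point about 66 mm above the slot floor.

Request:
jog_arm:
  steps: [1,0,0,0,0,1,0,0,0,0,1,0,0,0,0,1,0,0,0,0,1,0,0,0,0,1,0,0,0,0,1,0,0,0,0,1,0,0,0,0,1,0,0,0,0,1,0,0,0,0,1,0,0,0,0,1,0,0,0,0,1,0,0,0,0,1,0,0,0,0,1,0,0,-1,0,1,0,0,-3,0,1,0,0,-5,0,1,0,0,-6,0,1,0,0,-6,0,1,0,0,-6,0]

```text
time_s: 9.3
ee_pos: [568.9, 166.5, 149.6]
ee_rot: [-180.0, 0.0, 25.8]
force: [-1.0, 0.1, -0.1]
gripper_width: 0.5
```

Request:
jog_arm:
  steps: [1,-0.7,1,0,0,1,-2.1,3,0,0,1,-4.2,6,0,0,1,-6.4,9,0,0,1,-8.5,12,0,0,1,-10.6,15,0,0,1,-12.1,17,0,0,1,-12.8,18,0,0,1,-12.8,18,0,0,1,-12.8,18,1,0,1,-12.8,18,3,0,1,-12.8,18,5.5,0,1,-12.8,18,8,0,1,-12.8,18,9.3,0,1,-12.8,18,9.6,0,1,-12.8,18,9.6,0,1,-12.8,18,9.6,0,1,-12.8,18,9.6,0]

```text
time_s: 11.1
ee_pos: [533.2, -50.9, 54.8]
ee_rot: [179.9, -0.1, 25.9]
force: [0.1, 0.5, -0.2]
gripper_width: 0.3
```

```bash
python3 - <<'E'
from plan import *
c=env.camera_params('wrist'); im=env.grab_frame('wrist'); print(env.state()['ee_pos'])
im=np.ascontiguousarray(cv2.resize(im[:,:,::-1],(800,600)))
for p in((532.8,-51.5,14),(607.3,-49.7,14),(571,-50.8,14)):
    q=proj(c,p)*1.5625; print(q.round(0)); cv2.drawMarker(im,tuple(int(a) for a in q),(255,255,0),0,14)
cv2.imwrite('pics/w3.png',im)
E
```

```text
[533.12061138 -51.04426474  54.77821299]
[396. 339.]
[471. 183.]
[433. 262.]
```

View pics/w3.png

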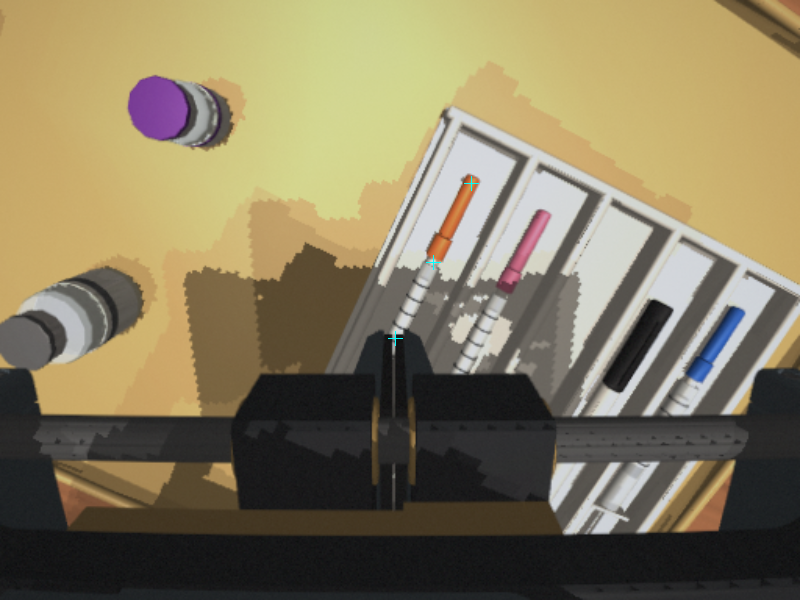

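The fingertips are over the middle of the orange barrel. Its axis runs from the cap at (471,180) through (434,260) to (397,335), on my predicted crosses. I'll hold, then raise.

Request:
jog_arm:
  steps: [1,0,0,0,0,1,0,0,0,0,1,0,0,0,0,1,0,0,0,0,1,0,0,0,0,1,0,0,0,0,1,0,0,0,0,1,0,0,0,0,1,0,0,0,0,1,0,0,0,0,1,0,0,0,0,1,0,0,0,0,1,0,0,0,0,1,0,0,0,0,1,0,0,0,0,1,0,0,0,0,1,0,0,0,0,1,0,0,0,0,1,0,0,0,0,1,0,0,0,0]

```text
time_s: 13.15
ee_pos: [532.5, -51.2, 53.9]
ee_rot: [180.0, 0.0, 25.8]
force: [0.0, -0.7, 0.2]
gripper_width: 0.5
```

Request:
jog_arm:
  steps: [1,0,0,0,0,1,0,0,-1,0,1,0,0,-3,0,1,0,0,-6,0,1,0,0,-10,0,1,0,0,-14,0,1,0,0,-17,0,1,0,0,-19,0,1,0,0,-20,0,1,0,0,-20,0,1,0,0,-20,0,1,0,0,-20,0,1,0,0,-20,0]

```text
time_s: 14.45
ee_pos: [531.9, -51.1, 252.7]
ee_rot: [-179.9, 0.1, 25.8]
force: [-0.8, -0.1, -0.0]
gripper_width: 0.3
```

```bash
python3 - <<'E'
from plan import *
a=np.load('pics/top.npy'); b=env.grab_frame('top'); s=env.state(); print(s['ee_pos'],s['force'])
v=np.hstack([a[105:270,105:345],b[105:270,105:345]])
cv2.imwrite('pics/end.png',cv2.resize(v[:,:,::-1],None,fx=1.66,fy=1.66,interpolation=cv2.INTER_CUBIC))
E
```

```text
[532.05149542 -51.09428574 252.87837994] [-0.33780116 -0.3590414   0.87596962]
```

View pics/end.png

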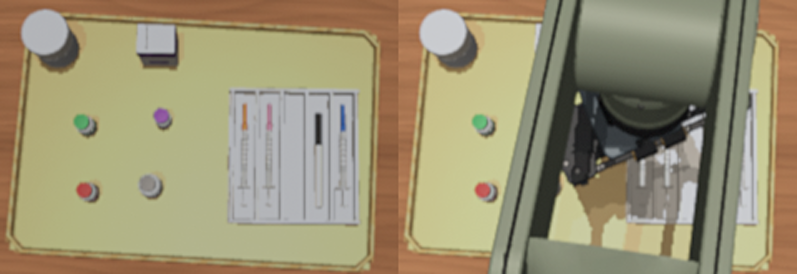

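The before and after views match where visible: green, red and the jar have not moved. The arm hides the rest, and nothing was touched. The hand is at 253 mm, so I'll hand in.

```bash
python3 -c "
from workcell import env
print(env.job_done())"
```

```text
the job is handed in; nothing more can be done
None
```

I pointed with shut fingers at the purple-capped vial, then the green-capped vial, then the barrel of the orange-capped syringe, holding over each for more than two seconds. The grasp point was about 55 mm above each of the two caps and about 66 mm above the slot floor at the syringe. I then raised the hand to a TCP height of about 253 mm and handed the job in after about 14.5 s.

- **Aim:** Wrist-camera pictures showed each target within about 2 mm of where I had calculated it.
- **Contact:** The force readings I took stayed around 1 N or less, which I read as sensor noise since the start reading, in free air, was the same.
- **Nothing moved:** In the last top view, the green vial, the red vial and the jar were where they started. The arm hid the purple and grey vials, the carton and most of the organiser in that view, so I did not check those at the end.

No check failed or disagreed. The hand-in reported no verdict.

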